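# Seat a keyed ring holder in a rotary drive and hold it down

## Task

Take the ring holder that has a key on its shank out of the rack, pass its shank down through the steady ring of the rotary drive and into the hub, turning it until the key slips into the keyway, and push it fully home against the ejector spring so that its collar sits down on the ring. Finish while still gripping the holder and holding it pressed home (the spring lifts it again if it is let go), so that a colleague can tighten the clamp screw. Leave the two other holders standing in their places in the rack.

Things in the scene. Friction and masses are not known exactly. Their poses are not given: they have to be found in the camera images.
- holder_head (a point): Keyed ring holder, loose, upright in a rack cup: centre of its square aluminium head (30 x 30, 46 mm tall, the grip; a steel spigot 20 mm wide and tall on top). z up along the holder, x to the key's side, head faces square to x, y. Under the head a round collar 42 mm wide, 6 thick; a dark nib on its rim, out to 27 mm, marks the key's side. The others have no key or nib. About 0.24 kg.
- holder_foot (a point): Centre of the flat foot of the keyed holder's steel shank, 93 mm below holder_head, same axes; 10 mm above the table in the rack. The shank is round, 16 mm across, 64 mm from foot to collar, foot chamfered 2.5 mm. The key, a dark bar on its +x side, is 6 mm wide, reaches 13 mm from the axis, and runs from 16 to 30 mm above the foot.
- rack: Fixed light-wood rack, 70 x 225 x 22 mm, origin under its centre, z up. Three square cups 19 mm wide and 12 mm deep, centred on its y axis at -80, 0 and +80 mm; which holder stands in which cup varies.
- plain_head (a point): Another holder in the rack, like the keyed one but without key or nib: centre of its head. To be left standing.
- taper_head (a point): Third holder in the rack, same shank and collar, with a round tapered steel head (32 mm wide below, 16 mm at its top, 145 mm above the foot), no key: point on its axis 93 mm above its foot. To be left standing.
- ring (a point): Fixed steady ring of the rotary drive: centre of its upper face, 80 mm above the table, z up. Hole 31 mm across, ring 52 mm across and 8 thick. An arm runs along -y to a post, out to 73 mm, no higher than the ring but for a 3 mm screw head. A blue motor lies on the +x side, 50 to 102 mm out, up to 63 mm above the table.
- hub: Fixed steel hub under the ring, coaxial; it cannot turn. 56 mm across, 42 tall, origin under its centre, 10 mm above the table. Bore 18 mm across; keyway on its +x side 8 mm wide, out to 14 mm from the axis, full depth; a dark clamp screw sticks out on that side. Foot above the hub's origin: 26 mm with the key stopped on the hub's top face, 6 mm fully home with the collar on the ring.
- ejector (a joint): Brass spring plunger in the hub's bore, 14 mm across: downward travel in m, 0 free (its top 18 mm above the hub's origin), about 0.012 with a holder fully home, stop at 0.016. It pushes up with 8 N when free, 0.5 N more per mm, 14 N at home.

How it is judged (in metres and radians):
On the way:
1. the shank's end has passed down through the steady ring, above the hub's bore (horizontal distance between holder_foot and ring below 0.009 m and z of holder_foot in the frame of hub below 0.06 m), for 0.05 s.
At the end, for the whole second after the job is handed in: Holder home and held: foot within 3 mm of the hub axis and under 7.8 mm above the hub origin, key within 0.15 rad of the keyway, upright within 0.08 rad, ejector pressed over 10.2 mm, fingers pressing the holder with over 3 N; the other two holders within 30 mm of their starts (horizontal distance between holder_foot and hub below 0.003 m and z of holder_foot in the frame of hub below 0.0078 m and angle between the x axis of holder_head and the x axis of hub, either way round below 0.15 rad and angle between holder_head's own z axis and vertical below 0.08 rad and value of joint ejector above 0.0102 m and contact force between the fingers and holder above 3 N and distance of each of plain_head, taper_head from where it was at the start of the episode below 0.03 m); the arm keeps its last pose, push and grip.
It fails at once if another holder in the rack is knocked over or taken out (distance of any of plain_head, taper_head from where it was at the start of the episode above 0.04 m).
It also fails if it takes over 48 s, if anything falls off the work surface, if the arm or the gripper's body presses on something with over 40 N, if the wrist force passes 120 N, or if a joint passes its speed limit or range.

## Robot

A 6-joint arm with a two-finger parallel gripper is mounted at the origin on the work surface. World frame = base frame: x ahead of the robot, y to its left, z up, the work surface at z = 0. Lengths are in mm, angles in degrees, forces in N, time in s.
With the tool pointing down it reaches from about 350 to 850 mm from the base axis. Payload 8.1 kg.
Tool frame: the origin (TCP) lies midway between the tips of the shut fingers; the grasp point (between the pads) lies 19 mm behind it; z points along the fingers, y is the line along which they close (so a half turn about z gives the same grasp; the last joint's range is limited). The gripper opens to 85 mm and grips with 20 to 120 N. Pads are 22 mm wide; open, the fingers measure 114 mm over their backs; the gripper's body (76 mm by 85 mm) begins 54 mm behind the grasp point. The pads swing forward as they close: fully open they stand 13 mm farther back than shut.
Start: joints at [58.19, 7.471, 85.268, -0, 87.261, -4.893], TCP at [271.605, 535.01, 231.292] pointing down, gripper open.
Joint ranges: [-169.43, 169.43], [-51.17, 129.36], [1.28, 143.12], [-76.62, 256.62], [0, 156.53], [-152.29, 152.29]. Speed limits (degrees/s): [136.94, 136.94, 159.86, 180, 180, 180].

## Interface

Orientations are given as [roll, pitch, yaw] about the fixed x, y, z axes, in that order (R = Rz(yaw) Ry(pitch) Rx(roll)).
In Python, from bench import sense, snapshot, order, finder gives the robot as it stands.
- The arm moves only by the tool send_rows, never from a script. Its argument "steps" is a list of rows, each a list of 2 entries, a list of its own where there are three numbers: the shift along the world's x, y, z in units of 30 mm (1.0 is 30 mm), then the turn, a rotation vector about the world's x, y, z in rad. In form: [[[dx, dy, dz], [wx, wy, wz]], ...]. A call has 1 to 10 rows; each row is the pose to reach, as a shift and turn from the pose commanded when the call began; what a row does not reach only later rows make up. A row lasts 1/8 s, in which the tool goes at most 62.5 mm and 10.7 degrees, less where a joint would pass 70% of its speed; a pose out of reach is approached as far as the arm can. A call with a gripper value outside its range is refused whole. "fingers" is the closure, from 0 (fully open) to 1 (shut), set as the call begins (left out, the last holds). The fingers move at their own pace and stop on an object; "squeeze" is the grip in N (left out, the last holds). Time passes only in rows, so rows that repeat a pose let the fingers close. It gives the time, the measured TCP pose, the force, the opening and the grip force at its end, in the units of the state.
- sense(): the state, without advancing time (a new reading comes with each control period).
- snapshot(name): name is "side" or "top"; returns a dict with "img" (480x640x3 uint8, red, green, blue), "K" (3x3 intrinsics, pixels), "pose" (4x4, takes a point from camera to world coordinates). Camera axes: x right, y up, looking along -z (the intrinsics and any distortion apply to the point x, -y, -z); pixel columns grow to the right and rows downward; lengths in mm; the calibration is good to about 2 mm. A picture is of the moment at which its call begins. There is no depth.
- order.hand_in(): hands the job in; it is judged then, once.
Trained networks look in the newest picture that a camera, given by its name, has taken for a name from the list of things; names that differ only in an ending like _2 or _b are one class to them, and where a whole thing is asked for, a point or a joint stands for the part that bears it (a point fixed in the world has none). Each returns a list of dicts, best first, with "confidence" (0 to 1); they miss things now and then, are a little off and sometimes report something else, mostly with a low value. They report only what shows in the picture. A call takes as long as a camera call.
- finder.find_in(label, camera): "box" ([left, top, width, height] as shares, 0 to 1, of the picture: columns of its width, rows of its height, round what is visible of it).
- finder.trace(label, camera): "mask" (480x640 bool, what is visible of it) and "box" ([left, top, width, height] as shares, 0 to 1, of the picture: columns of its width, rows of its height, round what is visible of it).
- finder.pinpoint(label, camera): "at" ([column, row] as shares, 0 to 1, of the picture: columns of its width, rows of its height: a listed point, or the origin of a listed thing).
The state is a dict: "time": time; "joint_pos": joint angles; "qd": joint speeds; "joint_efforts": joint torques, N m; "tool_pos": TCP position; "tcp_rot": TCP orientation; "ft_force": force on the tool from outside, world axes, zero at the start; "wrist_torque": the same for the moment, N m; "finger_gap": finger opening in mm; "grip_force": force on a finger pad.
Only numpy, scipy, OpenCV 4.12 (cv2) and the standard library are available. Lean on these libraries where they do the work, as an engineer would, in place of code of your own. Each camera call takes 0.05 s, during which the arm holds its last target. There are 200 camera calls.

## Working session

There is one attempt and no reset: what is moved stays moved. The work goes in short steps, Python scripts to look and compute and a tool call to move; the robot and the scene stay as the last step left them, time stands still between calls to the robot, and variables do not carry over. Pictures are saved under pics/ and viewed, at most 10 in all, crops included, and the job is handed in when it is done.

Besides the shell and the picture viewer there is one more tool, called after ">>>" by a JSON object that holds its "name" and its "arguments", one argument or row to a line. send_rows: Moves the arm, as the interface text tells. Its arguments: {"type":"object","properties":{"steps":{"type":"array"},"fingers":{"type":"number"},"squeeze":{"type":"number"}},"required":["steps"]}

```bash
mkdir -p pics; cat > h.py <<'E'
import numpy as np, cv2
from bench import sense, snapshot, order, finder
def ray(s,at):
    K=np.array(s['K']);P=np.array(s['pose'])
    u,v=at[0]*640,at[1]*480
    d=np.linalg.inv(K)@[u,v,1]; d=np.array([d[0],-d[1],-d[2]])
    return P[:3,3],P[:3,:3]@d
def atz(s,at,z):
    o,d=ray(s,at); return o+d*(z-o[2])/d[2]
def tri(a,b):
    A=np.zeros((3,3));B=np.zeros(3)
    for o,d in (a,b):
        d=d/np.linalg.norm(d);M=np.eye(3)-np.outer(d,d);A+=M;B+=M@o
    return np.linalg.solve(A,B)
def proj(s,p):
    K=np.array(s['K']);P=np.array(s['pose'])
    c=P[:3,:3].T@(np.array(p)-P[:3,3]);c=np.array([c[0],-c[1],-c[2]]);q=K@c;return q[:2]/q[2]
E
python3 - <<'E'
from h import *
S={c:snapshot(c) for c in('side','top')}
for c in S:
    cv2.imwrite(f'pics/{c}0.png',S[c]['img'][:,:,::-1]); print(c,[k for k in S[c]],np.round(S[c]['pose'],2).tolist())
R={}
for n in('holder_head','holder_foot','rack','plain_head','taper_head','ring','hub'):
    for c in S:
        r=finder.pinpoint(n,c)
        print(n,c,[(round(x['confidence'],2),np.round(np.array(x['at'])*[640,480],1).tolist()) for x in r[:3]])
        if r:R[n,c]=ray(S[c],r[0]['at'])
    if (n,'side') in R and (n,'top') in R: print('   tri',np.round(tri(R[n,'side'],R[n,'top']),1))
print(sense())
E
```

```text
side ['img', 'K', 'pose'] [[0.78, 0.34, -0.52, 77.43], [-0.62, 0.42, -0.66, -521.09], [-0.01, 0.84, 0.54, 577.06], [0.0, 0.0, 0.0, 1.0]]
top ['img', 'K', 'pose'] [[-0.02, 1.0, -0.07, 469.44], [-1.0, -0.01, 0.02, 55.62], [0.02, 0.07, 1.0, 970.41], [0.0, 0.0, 0.0, 1.0]]
holder_head side [(0.64, [293.1, 205.8])]
holder_head top [(0.85, [244.3, 220.6])]
   tri [575.2 178.  113.4]
holder_foot side []
holder_foot top []
rack side [(0.58, [265.7, 239.4])]
rack top [(0.8, [214.3, 232.1])]
   tri [560.7 255.9  -3.1]
plain_head side [(0.82, [262.8, 195.2])]
plain_head top [(0.87, [198.1, 231.7])]
   tri [554.6 255.6 114.4]
taper_head side [(0.63, [237.6, 190.5])]
taper_head top [(0.92, [150.4, 244.1])]
   tri [537.1 337.5  99.7]
ring side [(0.68, [460.6, 316.4]), (0.18, [261.8, 200.5])]
ring top [(0.85, [492.2, 209.7])]
   tri [ 590.2 -240.1   88.5]
hub side [(0.57, [452.9, 350.9])]
hub top [(0.84, [478.5, 214.7])]
   tri [ 591.5 -239.6   12. ]
{'time': 0.8, 'joint_pos': array([ 5.81898814e+01,  7.46920607e+00,  8.52653832e+01, -1.82325018e-04,
        8.72621693e+01, -4.89316096e+00]), 'qd': array([ 0.0689574 , -0.01219403, -0.03726828, -0.03231314,  0.04426765,
        0.0499433 ]), 'joint_efforts': array([ 9.40866666e-04, -5.69275260e+01, -5.00829399e+01, -1.63696059e-04,
        8.14567866e-04, -8.34105231e-05]), 'tool_pos': array([271.61205349, 535.02468844, 231.33586611]), 'tcp_rot': array([1.79996786e+02, 4.57944282e-04, 1.53083051e+02]), 'ft_force': array([-0.03712488, -0.65774783, -0.58554016]), 'wrist_torque': array([ 0.00289075, -0.01122409, -0.07539777]), 'grip_force': 0.0, 'finger_gap': 85.5167619671373}
```

```bash
python3 - <<'E'
import cv2
t=cv2.imread('pics/top0.png');s=cv2.imread('pics/side0.png')
a=cv2.resize(t[180:280,120:280],(800,500),interpolation=cv2.INTER_CUBIC)
cv2.imwrite('pics/tc.png',a)
b=cv2.resize(t[160:260,430:560],(400,308),interpolation=cv2.INTER_CUBIC)
c=cv2.resize(s[280:380,395:525],(400,308),interpolation=cv2.INTER_CUBIC)
d=cv2.resize(s[160:260,200:330],(400,292)) 
e=d*0; import numpy as np
cv2.imwrite('pics/rc.png',np.vstack([np.hstack([b,c])[:300],np.hstack([d,e])]))
E
```

```text
(no output)
```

View pics/tc.png

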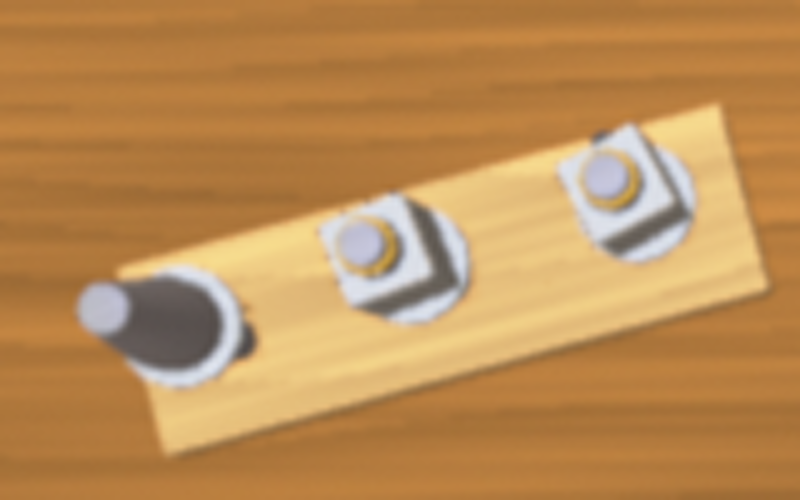

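View pics/rc.png

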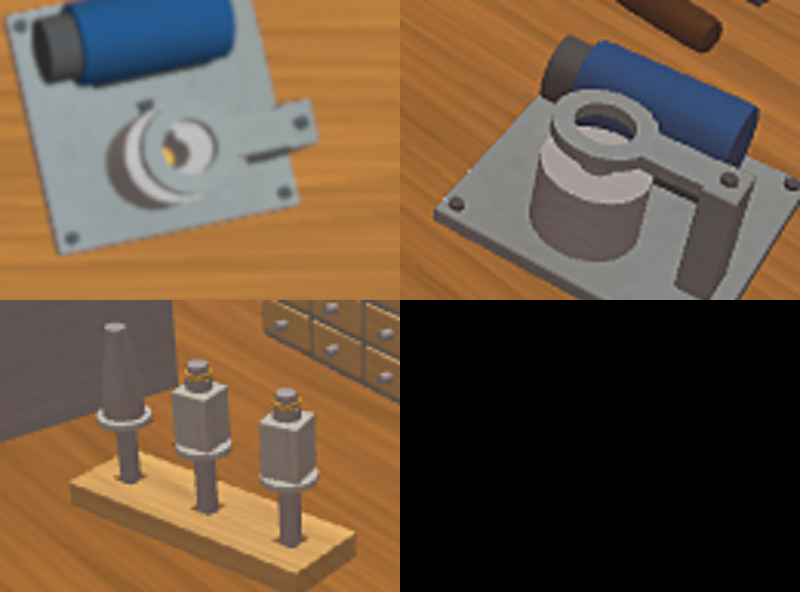

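View pics/side0.png

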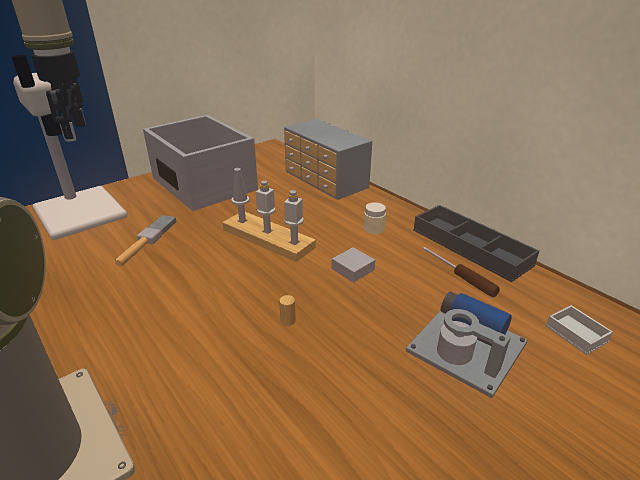

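```bash
python3 - <<'E'
from h import *
S={c:snapshot(c) for c in('side','top')}
for n,z in (('holder_head',103),('plain_head',103),('taper_head',103),('rack',0),('ring',80),('hub',10)):
    for c in S:
        r=finder.pinpoint(n,c)
        if r: print(n,c,np.round(atz(S[c],r[0]['at'],z)[:2],1))
T=S['top'];px=lambda x,y:(x/640,y/480)
f=lambda X,Y,z,nm:print(nm,np.round(atz(T,px(120+X/5,180+Y/5),z)[:2],1))
f(607,173,146,'spigot');f(600,135,77,'nib')
for X,Y in((560,172),(632,125),(607,240)):f(X,Y,126,'headcorner')
for X,Y in((118,270),(720,103),(768,290),(168,455)):f(X,Y,22,'rackcorner')
g=lambda X,Y,z,nm:print(nm,np.round(atz(T,px(430+X/3.077,160+Y/3.077),z)[:2],1))
g(181,148,80,'ringhole');g(145,105,40,'screw')
for X,Y in((8,18),(60,253),(298,205)):g(X,Y,10,'plate')
E
```

```text
holder_head side [582.5 188. ]
holder_head top [ 586.4 -235.6]
plain_head side [575.7 274.1]
taper_head side [535.9 347.2]
taper_head top [536.9 334.8]
rack side [565.4 261.6]
rack top [563.4 252.3]
ring side [ 601.8 -238.8]
ring top [ 591.5 -239.3]
hub side [ 593.6 -239.5]
hub top [ 595.1 -245.4]
spigot [578.8 179.2]
nib [601.1 191.9]
headcorner [582.  197.4]
headcorner [597.  174.1]
headcorner [559.7 182.3]
rackcorner [562.3 374.5]
rackcorner [620.4 156.6]
rackcorner [551.7 139.7]
rackcorner [495.1 356.1]
ringhole [ 593.1 -235.9]
screw [ 624.3 -228.8]
plate [ 683.5 -156.4]
plate [ 540.3 -183.6]
plate [ 567.3 -328.5]
```

>>> {"name": "send_rows", "arguments": {
  "steps": [
    [[10.23, -11.86, 0], [0, 0, -0.56]],
    [[10.23, -11.86, 0], [0, 0, -0.56]],
    [[10.23, -11.86, 0], [0, 0, -0.56]],
    [[10.23, -11.86, 0], [0, 0, -0.56]],
    [[10.23, -11.86, 0], [0, 0, -0.56]],
    [[10.23, -11.86, 0], [0, 0, -0.56]],
    [[10.23, -11.86, 0], [0, 0, -0.56]],
    [[10.23, -11.86, 0], [0, 0, -0.56]],
    [[10.23, -11.86, 0], [0, 0, -0.56]],
    [[10.23, -11.86, 0], [0, 0, -0.56]]
  ],
  "fingers": 0
}}

```text
time: 2.75
tool_pos: [578.1, 179.6, 231.2]
tcp_rot: [-180.0, -0.0, 121.0]
ft_force: [-0.3, 0.9, 0.2]
finger_gap: 85.5
grip_force: 0.0
```

```bash
python3 - <<'E'
from h import *
s=snapshot('side');cv2.imwrite('pics/s1.png',cv2.resize(s['img'][120:270,190:390,::-1],(800,600),interpolation=cv2.INTER_CUBIC))
print(proj(s,[578.5,179.3,146]),proj(s,[578.5,179.3,10]),proj(s,[578.5,179.3,22]))
E
```

```text
[292.42969048 191.32814999] [294.20035471 245.9929116 ] [294.05435362 241.48549878]
```

View pics/s1.png

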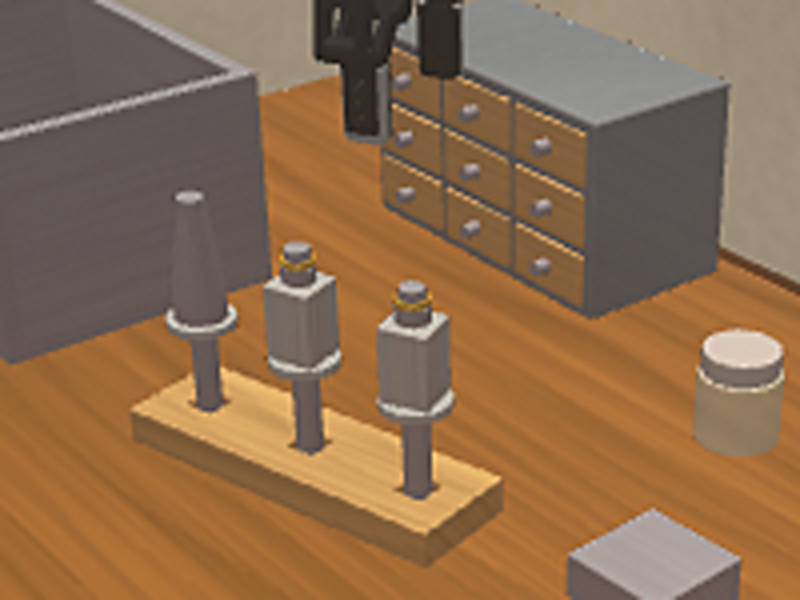

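>>> {"name": "send_rows", "arguments": {
  "steps": [
    [[0, 0, -1.6], [0, 0, 0]],
    [[0, 0, -3.2], [0, 0, 0]],
    [[0, 0, -4.2], [0, 0, 0]],
    [[0, 0, -4.84], [0, 0, 0]],
    [[0, 0, -4.84], [0, 0, 0]]
  ]
}}

```text
time: 3.42
tool_pos: [577.2, 179.8, 84.9]
tcp_rot: [-179.9, -0.1, 121.1]
ft_force: [0.2, 0.3, -0.0]
finger_gap: 85.5
grip_force: 0.0
```

>>> {"name": "send_rows", "arguments": {
  "steps": [
    [[0, 0, 0], [0, 0, 0]],
    [[0, 0, 0], [0, 0, 0]],
    [[0, 0, 0], [0, 0, 0]],
    [[0, 0, 0], [0, 0, 0]],
    [[0, 0, 0], [0, 0, 0]],
    [[0, 0, 0], [0, 0, 0]],
    [[0, 0, 0], [0, 0, 0]],
    [[0, 0, 0], [0, 0, 0]]
  ],
  "fingers": 1,
  "squeeze": 60
}}

```text
time: 4.42
tool_pos: [579.4, 179.3, 87.4]
tcp_rot: [179.9, 0.0, 121.0]
ft_force: [-0.6, 0.1, 5.4]
finger_gap: 29.8
grip_force: 58.7
```

>>> {"name": "send_rows", "arguments": {
  "steps": [
    [[0, 0, 0.5], [0, 0, 0]],
    [[0, 0, 1.3], [0, 0, 0]],
    [[0, 0, 2.5], [0, 0, 0]],
    [[0, 0, 3.7], [0, 0, 0]],
    [[0, 0, 3.7], [0, 0, 0]]
  ]
}}

```text
time: 5.05
tool_pos: [580.5, 179.6, 201.5]
tcp_rot: [179.6, 0.1, 121.0]
ft_force: [-0.7, 0.0, -2.9]
finger_gap: 29.6
grip_force: 60.1
```

```bash
python3 - <<'E'
from h import *
q=sense();print(q['tool_pos'],q['ft_force'],q['grip_force'])
s=snapshot('side');t=snapshot('top')
cv2.imwrite('pics/s2.png',np.hstack([cv2.resize(s['img'][130:280,200:350,::-1],(400,400),interpolation=cv2.INTER_CUBIC),cv2.resize(t['img'][160:260,430:530,::-1],(400,400),interpolation=cv2.INTER_CUBIC)]))
E
```

```text
[580.51559382 179.6392047  201.53609984] [-0.70851046  0.01245131 -2.94047486] 60.10553598403931
```

View pics/s2.png

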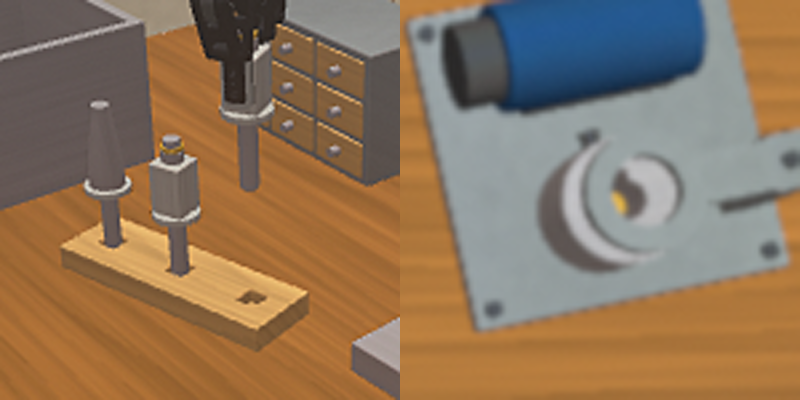

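```bash
python3 - <<'E'
from h import *
t=snapshot('top');s=snapshot('side');px=lambda x,y:(x/640,y/480)
print('top',atz(t,px(491.9,207.75),80),'side',atz(s,px(461.6,318.8),80))
print('foot side at z',[atz(s,px(293.4,200.1),z)[:2].round(1).tolist() for z in(121,124)],proj(s,[580.5,179.6,122]))
# overlay model circles for hypothesised centre
def ov(im,S,x0,y0,w,k,c,yaw):
    im=cv2.resize(im[y0:y0+w,x0:x0+w,::-1],(w*k,w*k),interpolation=cv2.INTER_CUBIC)
    for r,z,col in((15.5,80,(0,255,0)),(26,80,(0,0,255)),(28,52,(255,0,0)),(28,10,(0,255,255))):
        a=np.linspace(0,2*np.pi,60)
        P=np.array([(proj(S,[c[0]+r*np.cos(b),c[1]+r*np.sin(b),z])-[x0,y0]+.5)*k for b in a])
        cv2.polylines(im,[P.astype(int)],True,col,1)
    for ax in (0,-90):
        d=np.radians(yaw+ax);P=[tuple(((proj(S,[c[0]+r*np.cos(d),c[1]+r*np.sin(d),z])-[x0,y0]+.5)*k).astype(int)) for r,z in(((28,40),(40,40)) if ax==0 else ((26,80),(73,80)))]
        cv2.line(im,P[0],P[1],(255,0,255),1)
    return im
c=(592.5,-237.5)
cv2.imwrite('pics/ov.png',np.hstack([ov(t['img'],t,440,170,80,5,c,11),ov(s['img'],s,420,295,80,5,c,11)]))
E
```

```text
top [ 593.63283217 -241.27007834   80.        ] side [ 597.34779032 -240.34327935   80.        ]
foot side at z [[584.6, 185.4], [581.3, 180.7]] [293.44070738 201.24448874]
```

View pics/ov.png

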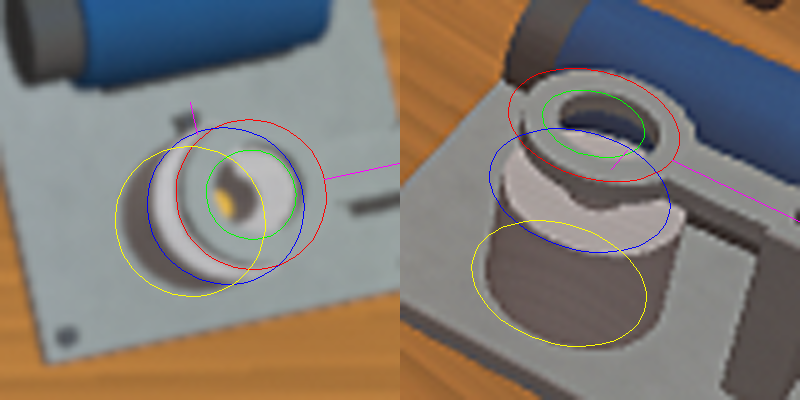

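>>> {"name": "send_rows", "arguments": {
  "steps": [
    [[0.1, -1, 0], [0, 0, -0.03]],
    [[0.2, -2.5, 0], [0, 0, -0.08]],
    [[0.3, -4.5, 0], [0, 0, -0.14]],
    [[0.4, -6.5, 0], [0, 0, -0.2]],
    [[0.45, -8.5, 0], [0, 0, -0.26]],
    [[0.5, -10.5, 0], [0, 0, -0.3]],
    [[0.53, -12.3, 0], [0, 0, -0.34]],
    [[0.53, -13.4, 0], [0, 0, -0.34]],
    [[0.53, -13.97, 0], [0, 0, -0.34]],
    [[0.53, -13.97, 0], [0, 0, -0.34]]
  ]
}}

```text
time: 6.5
tool_pos: [593.8, -240.0, 195.8]
tcp_rot: [-179.9, -0.1, 101.4]
ft_force: [-0.1, 0.4, -3.0]
finger_gap: 29.0
grip_force: 59.8
```

>>> {"name": "send_rows", "arguments": {
  "steps": [
    [[0, 0, 0], [0, 0, 0]],
    [[0, 0, 0], [0, 0, 0]],
    [[0, 0, 0], [0, 0, 0]]
  ]
}}

```text
time: 6.88
tool_pos: [594.7, -238.9, 197.3]
tcp_rot: [180.0, 0.0, 101.6]
ft_force: [-0.2, 0.0, -3.6]
finger_gap: 29.2
grip_force: 59.8
```

```bash
python3 - <<'E'
from h import *
q=sense();print(q['time'],q['tool_pos'],q['tcp_rot'],q['ft_force'])
s=snapshot('side');t=snapshot('top')
cv2.imwrite('pics/s3.png',np.hstack([cv2.resize(s['img'][270:370,410:510,::-1],(500,500),interpolation=cv2.INTER_CUBIC),cv2.resize(t['img'][150:270,430:490,::-1],(250,500),interpolation=cv2.INTER_CUBIC)]))
for z in(110,120,125): print(z,proj(s,[594.5,-240,z]))
E
```

```text
6.875 [ 594.65236668 -238.86361392  197.26620951] [1.79990258e+02 2.27994316e-03 1.01593638e+02] [-0.17843284  0.01302032 -3.63792286]
110 [463.58517325 304.84524168]
120 [464.71209699 299.82327692]
125 [465.28209204 297.28318045]
```

View pics/s3.png

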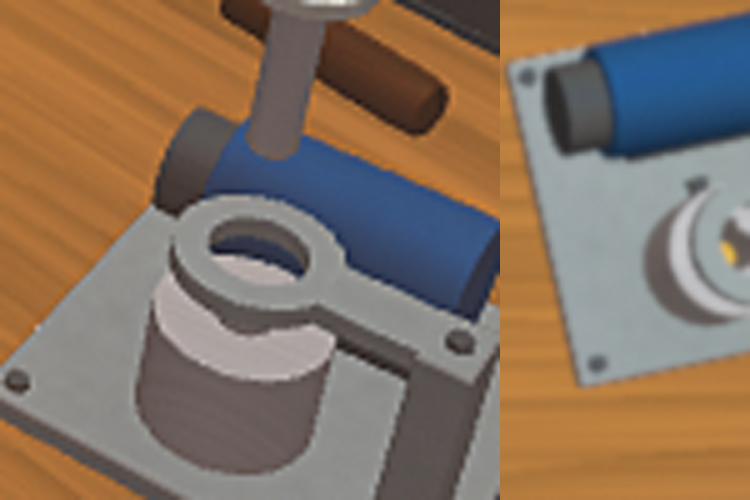

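>>> {"name": "send_rows", "arguments": {
  "steps": [
    [[0.02, -0.03, 0], [0, 0, 0]],
    [[0.02, -0.03, -0.5], [0, 0, 0]],
    [[0.02, -0.03, -1.0], [0, 0, 0]],
    [[0.02, -0.03, -1.4], [0, 0, 0]],
    [[0.02, -0.03, -1.8], [0, 0, 0]],
    [[0.02, -0.03, -1.8], [0, 0, 0]],
    [[0.02, -0.03, -1.8], [0, 0, 0]]
  ]
}}

```text
time: 7.85
tool_pos: [595.3, -240.9, 143.5]
tcp_rot: [180.0, 0.0, 101.5]
ft_force: [0.7, 0.4, -3.3]
finger_gap: 29.4
grip_force: 59.9
```

```bash
python3 - <<'E'
from h import *
q=sense();print(q['time'],q['tool_pos'],q['tcp_rot'],q['ft_force'])
s=snapshot('side');t=snapshot('top')
cv2.imwrite('pics/s4.png',np.hstack([cv2.resize(s['img'][270:370,410:510,::-1],(500,500),interpolation=cv2.INTER_CUBIC),cv2.resize(t['img'][180:260,460:508,::-1],(300,500),interpolation=cv2.INTER_CUBIC)]))
E
```

```text
7.85 [ 595.27177284 -240.91840205  143.51338562] [1.79972336e+02 2.10725495e-02 1.01516472e+02] [ 0.70463384  0.4040213  -3.29168519]
```

View pics/s4.png

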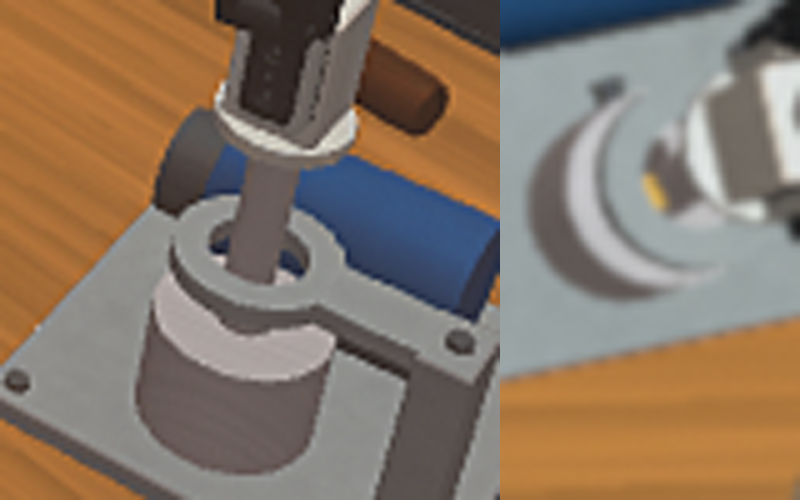

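>>> {"name": "send_rows", "arguments": {
  "steps": [
    [[0.02, -0.01, -0.2], [0, 0, 0]],
    [[0.02, -0.01, -0.4], [0, 0, 0]],
    [[0.02, -0.01, -0.55], [0, 0, 0]],
    [[0.02, -0.01, -0.7], [0, 0, 0]],
    [[0.02, -0.01, -0.7], [0, 0, 0]]
  ]
}}

```text
time: 8.57
tool_pos: [595.3, -241.1, 121.4]
tcp_rot: [-180.0, -0.0, 101.5]
ft_force: [-0.0, -0.5, -1.8]
finger_gap: 29.5
grip_force: 59.8
```

>>> {"name": "send_rows", "arguments": {
  "steps": [
    [[0, 0, -0.1], [0, 0, 0]],
    [[0, 0, -0.2], [0, 0, 0]],
    [[0, 0, -0.28], [0, 0, 0]],
    [[0, 0, -0.36], [0, 0, 0]],
    [[0, 0, -0.36], [0, 0, 0]]
  ]
}}

```text
time: 9.2
tool_pos: [595.4, -241.1, 111.0]
tcp_rot: [-180.0, -0.0, 101.5]
ft_force: [-0.2, -1.3, -3.5]
finger_gap: 29.1
grip_force: 59.9
```

>>> {"name": "send_rows", "arguments": {
  "steps": [
    [[0, 0, -0.06], [0, 0, 0]],
    [[0, 0, -0.12], [0, 0, 0]],
    [[0, 0, -0.18], [0, 0, 0]],
    [[0, 0, -0.18], [0, 0, 0]]
  ]
}}

```text
time: 9.7
tool_pos: [595.5, -241.0, 105.6]
tcp_rot: [-180.0, -0.0, 101.5]
ft_force: [-0.1, -1.2, -3.3]
finger_gap: 29.3
grip_force: 59.9
```

>>> {"name": "send_rows", "arguments": {
  "steps": [
    [[0, 0, -0.1], [0, 0, 0]],
    [[0, 0, -0.2], [0, 0, 0]],
    [[0, 0, -0.3], [0, 0, 0]],
    [[0, 0, -0.3], [0, 0, 0]]
  ]
}}

```text
time: 10.2
tool_pos: [595.8, -241.4, 98.2]
tcp_rot: [180.0, 0.0, 101.5]
ft_force: [-4.5, 0.1, 8.7]
finger_gap: 29.3
grip_force: 61.1
```

>>> {"name": "send_rows", "arguments": {
  "steps": [
    [[0, 0, -0.08], [0, 0, 0]],
    [[0, 0, -0.16], [0, 0, 0]],
    [[0, 0, -0.2], [0, 0, 0]],
    [[0, 0, -0.2], [0, 0, 0]]
  ],
  "squeeze": 110
}}

```text
time: 10.7
tool_pos: [596.0, -241.4, 93.6]
tcp_rot: [180.0, 0.1, 101.5]
ft_force: [-7.6, 1.8, 14.6]
finger_gap: 28.9
grip_force: 107.7
```

>>> {"name": "send_rows", "arguments": {
  "steps": [
    [[-0.03, 0, -0.04], [0, 0, 0]],
    [[-0.03, 0, -0.08], [0, 0, 0]],
    [[-0.03, 0, -0.12], [0, 0, 0]],
    [[-0.03, 0, -0.12], [0, 0, 0]]
  ]
}}

```text
time: 11.2
tool_pos: [596.1, -241.5, 93.5]
tcp_rot: [179.8, 0.1, 101.5]
ft_force: [-15.7, 7.0, 33.4]
finger_gap: 28.9
grip_force: 110.3
```

```bash
python3 - <<'E'
from h import *
q=sense();print(q['time'],q['tool_pos'],q['tcp_rot'],q['ft_force'],q['wrist_torque'])
s=snapshot('side');t=snapshot('top')
cv2.imwrite('pics/s5.png',np.hstack([cv2.resize(s['img'][270:370,410:510,::-1],(500,500),interpolation=cv2.INTER_CUBIC),cv2.resize(t['img'][180:260,460:508,::-1],(300,500),interpolation=cv2.INTER_CUBIC)]))
E
```

```text
11.2 [ 596.11148688 -241.51190855   93.46598484] [1.79834249e+02 1.32559674e-01 1.01540279e+02] [-15.65075274   6.95680485  33.44774849] [ 1.24244492  3.29310139 -0.00989446]
```

View pics/s5.png

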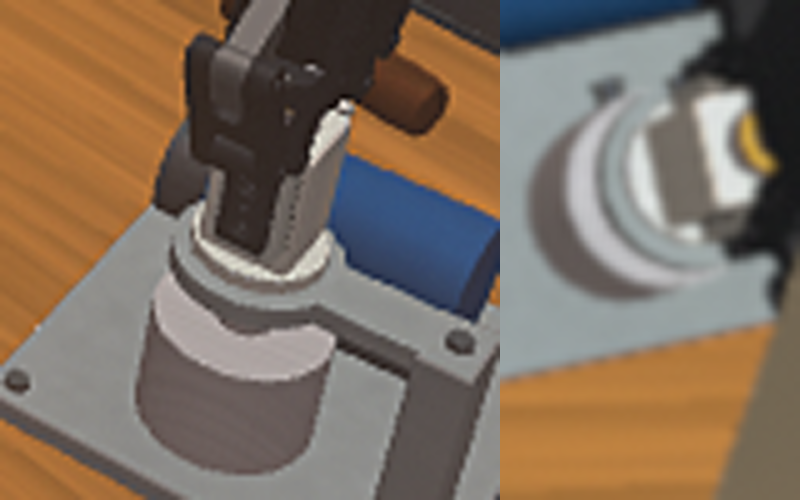

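>>> {"name": "send_rows", "arguments": {
  "steps": [
    [[0, 0, -0.03], [0, 0, 0]],
    [[0, 0, -0.03], [0, 0, 0]],
    [[0, 0, -0.03], [0, 0, 0]],
    [[0, 0, -0.03], [0, 0, 0]]
  ]
}}

```text
time: 11.8
tool_pos: [596.1, -241.6, 93.5]
tcp_rot: [179.8, 0.1, 101.5]
ft_force: [-17.9, 8.5, 40.1]
finger_gap: 29.1
grip_force: 110.9
```

```bash
python3 -c "
from h import *
print(order.hand_in())"
```

```text
the job is handed in; nothing more can be done
None
```

I handed the job in with the keyed holder pushed down to a hard stop, its collar on the ring, gripped at about 110 N and pressed down with about 40 N; the other two holders were still in the rack when last seen after the lift, and no verdict came back.

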